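# Start the tool-rest clamp bolt without crossing its thread

### The job

Start the crank-handled clamp bolt in the threaded boss of the tool rest without crossing the thread: by its handle turn it backward (counter-clockwise seen from above) until it drops into the start of the thread, then turn it forward (clockwise) one full turn from there. Finish while still gripping the handle, holding the bolt still at that one turn; do not drive it deeper on the way, and leave the pliers, the buffing wheel and the tape roll where they lie.

Things in the scene. Friction and masses are not known exactly. Their poses are not given: they have to be found in the camera images.
- boss: Grey cast tool-rest bracket fixed to the bench: base 200 x 90 x 18 mm with an upright round threaded boss (60 mm diameter, top 70 mm above the bench). Origin on the bench on the boss's upright axis, which is the bolt's turning axis. Its x runs along the base to a steel T rest 110 mm from the axis (cross bar 150 mm along y, top 80 mm high).
- hub_top (a point): Centre of the top face of the bolt's steel hub (34 mm diameter, 22 mm tall), on the turning axis, 110 mm above the bench when joint bolt reads 0. A flat crank arm (16 mm wide, 10 mm thick, top 4 mm below this point) joins hub and handle. The bolt (0.35 to 0.65 kg) is captive: it turns and goes up and down but cannot tilt or come out; light to turn, stays where left.
- handle_mid (a point): Centre of the crank's upright black grip, 24 mm diameter, 45 mm tall, 55 mm from the turning axis. It revolves freely, so a firm, unturned gripper can lead it round. It also slides on its pin: it floats on a light spring (60 N/m), 10 mm down and 20 mm up free, so held at the height it is found, it lets the bolt rise, drop and sink. At rest 28.5 mm above hub_top.
- bolt (a joint): Height of the bolt (m). Right-hand thread, pitch 10 mm. It starts riding on the first thread at +1 to +7 mm; turned backward it climbs 10 mm a turn to the thread's end at +0.010 and there falls by its weight to 0, the thread start; this comes within one turn. Turned forward from there it sinks 10 mm a turn: -0.010 is one turn in. Limits -0.0155, +0.011.
- pliers: Steel pliers with green grips, lying flat, about 165 x 64 x 12 mm, origin on the bench between the handles near the pivot, jaws towards its x. Leave alone.
- buff: Grey felt buffing wheel lying flat, 72 mm diameter, 18 mm thick with a 24 mm hub on top, origin at the centre of its underside. Leave alone.
- tape: White roll of tape lying flat, 60 mm diameter, 18 mm tall, origin at the centre of its underside. Leave alone.
There are look-alikes about, which are no part of the job. Leave any blue, pink or purple look-alike of the boss alone.

How it is judged:
On the way, in this order (a step that is already met when the one before it is completed fails the run):
1. bolt turned backward, riding on the thread, up to near its end (8 mm or more above the thread start) (value of joint bolt above 0.008 m and contact force between bolt and boss above 0.3 N), for 0.02 s.
2. bolt falls off the end of the thread into the thread start (velocity of joint bolt below -0.02 m/s and value of joint bolt below 0.006 m).
At the end, for the whole second after the job is handed in: The bolt is screwed in one turn from the thread start (7.3 to 12.7 mm below it, i.e. one turn within about a quarter turn), resting on its thread, at rest, with the fingers gripping the handle with more than 2 N (value of joint bolt between -0.0127 and -0.0073 m and contact force between bolt and boss above 0.3 N and contact force between the fingers and handle above 2 N and linear speed of handle below 0.01 m/s and horizontal distance between handle_mid and hub_top above 0.04 m); the arm keeps its last pose, push and grip.
It fails at once if bolt driven in too deep (more than 1.4 turns) (value of joint bolt below -0.0141 m).
It fails at once if pliers, buffing wheel or tape roll moved more than 20 mm (distance of any of pliers, buff, tape from where it was at the start of the episode above 0.02 m).
It also fails if it takes over 72 s, if anything falls off the work surface, if the arm or the gripper's body presses on something with over 40 N, if the wrist force passes 120 N, or if a joint passes its speed limit or range.

### The arm

A 7-joint arm with a two-finger parallel gripper is mounted at the origin on the work surface. World frame = base frame: x ahead of the robot, y to its left, z up, the work surface at z = 0. Lengths are in m, angles in rad, forces in N, time in s.
With the tool pointing down it reaches from about 0.4 to 0.875 m from the base axis. Payload 19.3 kg.
Tool frame: the origin (TCP) lies midway between the tips of the shut fingers; the grasp point (between the pads) lies 19 mm behind it (bot.pinch_z is the distance from the TCP to the grasp point, in m); z points along the fingers, y is the direction in which the jaws open and shut (so a half turn about z gives the same grasp; the last joint's range is limited). The gripper opens to 85 mm and grips with 20 to 120 N. Pads are 22 mm wide; open, the fingers measure 114 mm over their backs; the gripper's body (76 mm by 85 mm) begins 54 mm behind the grasp point. The pads swing forward as they close: fully open they stand 13 mm farther back than shut.
Start: joints at [-1.283, 0.521, -0.036, 1.599, 0.021, 1.021, -0.113], TCP at [0.219, 0.585, 0.231] pointing down, gripper open.
Joint ranges: [-2.91, 2.91], [-0.3, 2.13], [-1.5, 1.42], [0.17, 2.43], [-1.26, 4.41], [0.16, 1.93], [-2.52, 2.52]. Speed limits (rad/s): [1.89, 1.89, 2.39, 2.39, 3.01, 3.01, 3.01].

### API

Orientations are given as [roll, pitch, yaw] about the fixed x, y, z axes, in that order (R = Rz(yaw) Ry(pitch) Rx(roll)).
In Python, from workcell import bot gives the robot as it stands. The module is installed in compiled form; this text tells all that it offers.
- The arm moves only by the tool move_arm, never from a script. Its argument "moves" is text: rows parted by semicolons, each of 4 numbers parted by spaces: the shift along the tool's x, y, z in mm, then the turn about the tool's z in rad. In form: dx dy dz yaw; .... A call has exactly 10 rows; each row is the pose to reach, as a shift and turn from the pose commanded when the call began, along the tool's axes at that moment; what a row does not reach only later rows make up. A row lasts 1/12 s, in which the tool goes at most 41.7 mm and 7.16 degrees, less where a joint would pass 70% of its speed; a pose out of reach is approached as far as the arm can. A call with a gripper value outside its range is refused whole. "grip" is the opening, from 0 (shut) to 1 (fully open), set as the call begins (left out, the last holds). The fingers move at their own pace and stop on an object; "grip_force" is the grip in N (left out, the last holds). Time passes only in rows, so rows that repeat a pose let the fingers close, or fill a call up. It gives the time, the measured TCP pose, the force and the opening at its end, in the units of the state.
- bot.observe(): the state, without advancing time (a new reading comes with each control period).
- bot.grab_frame(name): name is "scene" or "top" or "wrist"; returns a dict with "frame" (384x512x3 uint8, red, green, blue), "z_map" (384x512 float32, m along the optical axis (not along the pixel's ray), 0 where there is no reading), "K" (3x3 intrinsics, pixels), "dist" ([k1, k2, p1, p2, k3] as OpenCV has them; the pictures are not rectified), "eye" and "attitude" of the camera in the world. Camera axes: x right, y up, looking along -z (the intrinsics and any distortion apply to the point x, -y, -z); pixel columns grow to the right and rows downward; lengths in m; the calibration is good to about 2 mm. A picture is of the moment at which its call begins.
- bot.job_done(): hands the job in, once; it reports no verdict.
Trained networks look in a picture, given as the dict that the camera call returned (one of the last four; its "shot" number tells which), for a name from the list of things; names that differ only in an ending like _2 or _b are one class to them, and where a whole thing is asked for, a point or a joint stands for the part that bears it (a point fixed in the world has none). Each returns a list of dicts, best first, with "conf" (0 to 1); they miss things now and then, are a little off and sometimes report something else, mostly with a low value. They report only what shows in the picture. A call takes as long as a camera call. They do not tell look-alikes from the thing itself.
- bot.search_frame(picture, label): "at" ([column, row] in pixels, amid what is visible of it).
- bot.pinpoint(picture, label): "at" ([column, row] in pixels: a listed point, or the origin of a listed thing).
The state is a dict: "clock": time; "qpos": joint angles; "qd": joint speeds; "joint_efforts": joint torques, N m; "position": TCP position; "tool_rot": TCP orientation; "force": force on the tool from outside, world axes, zero at the start; "moment": the same for the moment, N m; "grip_width": finger opening in m.
Only numpy, scipy, OpenCV 4.12 (cv2) and the standard library are available. Lean on these libraries where they do the work, as an engineer would, in place of code of your own. Each camera call takes 0.05 s, during which the arm holds its last target. There are 200 camera calls.

## Working session

There is one attempt and no reset: what is moved stays moved. The work goes in short steps, Python scripts to look and compute and a tool call to move; the robot and the scene stay as the last step left them, time stands still between calls to the robot, and variables do not carry over. Pictures are saved under pics/ and viewed, about 8 in all and at most 12, crops included, and the job is handed in when it is done.

Besides the shell and the picture viewer there is one more tool, called after "Request:" by a JSON object that holds its "api" and its "payload". move_arm: Moves the arm, as the interface text tells. Its arguments: {"type":"object","properties":{"moves":{"type":"string"},"grip":{"type":"number"},"grip_force":{"type":"number"}},"required":["moves"]}

```bash
mkdir -p pics; cat > h.py <<'E'
import numpy as np, cv2
from workcell import bot
from scipy.spatial.transform import Rotation as R
def att(p):
    a=np.array(p["attitude"],float)
    if a.shape==(3,3): return a
    return R.from_euler('xyz',a).as_matrix() if a.size==3 else R.from_quat(a).as_matrix()
def world(p,uv,z=None,depth=None):
    u=cv2.undistortPoints(np.array([[uv]],float),np.array(p["K"]),np.array(p["dist"],float))[0,0]
    d=att(p)@np.array([u[0],-u[1],-1.0]); e=np.array(p["eye"],float)
    if z is not None: return e+d*(z-e[2])/d[2]
    if depth is None: depth=p["z_map"][int(round(uv[1])),int(round(uv[0]))]
    return e+d*depth
def save(p,n): cv2.imwrite(f"pics/{n}.png",p["frame"][:,:,::-1])
E
python3 - <<'E'
from h import *
print(bot.observe())
for c in ["scene","top"]:
    p=bot.grab_frame(c); save(p,c+"0"); print(c,p["eye"],p["attitude"])
    for l in ["boss","hub_top","handle_mid","pliers","buff","tape"]:
        for d in bot.pinpoint(p,l)[:3]: print(l,np.round(d["at"]),round(d["conf"],2),np.round(world(p,d["at"]),3), np.round(world(p,d["at"],z={"hub_top":.114,"handle_mid":.142}.get(l,0)),3))
E
cd pics; python3 -c "
import cv2,numpy as np
cv2.imwrite('both.png',cv2.resize(np.vstack([cv2.imread('scene0.png'),cv2.imread('top0.png')]),(400,600)))"
```

```text
{'clock': 0.0, 'qpos': array([-1.28317167,  0.52201927, -0.03634355,  1.60000959,  0.02121921,
        1.02108215, -0.11281775]), 'qd': array([-0.00073586,  0.00144256,  0.00077207,  0.00044434, -0.00110206,
        0.00048695,  0.00043048]), 'joint_efforts': array([-5.55326678e-04, -9.27130079e+01,  1.97954558e+00, -3.69920182e+01,
        1.77179935e-02,  8.48570082e-03, -2.05305230e-05]), 'position': array([0.21881138, 0.58508687, 0.23072171]), 'tool_rot': array([-3.14046343e+00,  8.87761484e-05,  2.78376440e+00]), 'force': array([ 0.35866041,  0.05205543, -0.58809266]), 'moment': array([-0.04648256,  0.01732333,  0.02273889]), 'grip_width': 0.08544672207048067}
scene [0.99851648 0.55984629 0.69340587] [0.94531261 0.00905938 2.43212757]
boss [277. 149.] 0.76 [ 0.231 -0.252  0.018] [ 0.21  -0.273  0.   ]
boss [173. 164.] 0.69 [ 0.532 -0.383  0.027] [ 0.513 -0.421  0.   ]
boss [289. 202.] 0.62 [0.444 0.02  0.078] [ 0.374 -0.049  0.   ]
hub_top [278. 118.] 0.75 [ 0.206 -0.276  0.111] [ 0.21  -0.271  0.114]
hub_top [225. 206.] 0.67 [ 0.516 -0.149 -0.001] [ 0.596 -0.032  0.114]
hub_top
[... 810 characters left out ...]
047  0.   ]
boss [387. 174.] 0.6 [ 0.515 -0.412  0.061] [ 0.527 -0.43   0.   ]
hub_top [392. 164.] 0.74 [ 0.532 -0.412  0.107] [ 0.53  -0.41   0.114]
hub_top [244. 133.] 0.68 [ 0.602 -0.022  0.113] [ 0.601 -0.022  0.114]
hub_top [254. 230.] 0.63 [ 0.351 -0.056  0.111] [ 0.351 -0.056  0.114]
handle_mid [247. 208.] 0.6 [ 0.407 -0.038  0.105] [ 0.403 -0.039  0.142]
handle_mid [228. 150.] 0.47 [0.544 0.012 0.165] [0.549 0.015 0.142]
handle_mid [389. 145.] 0.44 [ 0.572 -0.394  0.143] [ 0.572 -0.394  0.142]
pliers [306. 119.] 0.81 [ 0.68  -0.196  0.003] [ 0.681 -0.197  0.   ]
buff [186. 180.] 0.68 [0.492 0.143 0.015] [0.495 0.146 0.   ]
tape [179. 132.] 0.71 [0.634 0.171 0.005] [0.635 0.172 0.   ]
```

View pics/top0.png

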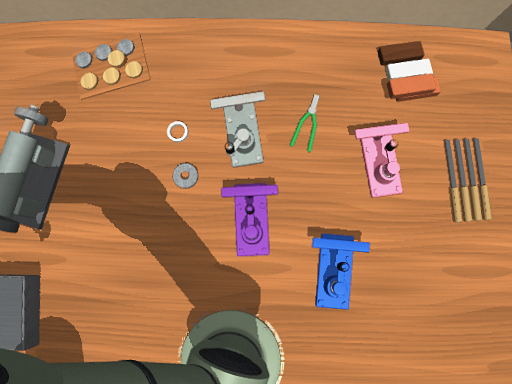

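View pics/scene0.png

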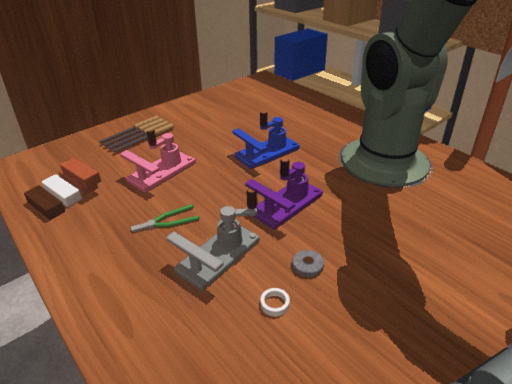

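The grey boss is at about pixel (243,130) in the top view, with its black handle at (229,149), roughly (0.55, 0.01) in the world. The pink, purple and blue ones are look-alikes. I'm moving above the handle to look closer.

Request:
{"api": "move_arm", "payload": {"moves": "-25 -21 -6 0; -51 -42 -12 0; -76 -63 -18 0; -101 -84 -24 0; -127 -105 -30 0; -152 -126 -30 0; -177 -147 -30 0; -203 -168 -30 0; -228 -189 -30 0; -253 -210 -30 0", "grip": 1}}

```text
clock: 1.53
position: [0.3829, 0.2986, 0.2615]
tool_rot: [3.141, 0.0, 2.784]
force: [1.0, 0.7, 0.5]
grip_width: 0.0853
```

Request:
{"api": "move_arm", "payload": {"moves": "-25 -21 0 0; -51 -42 0 0; -76 -63 0 0; -101 -84 0 0; -127 -105 0 0; -152 -126 0 0; -177 -147 0 0; -190 -160 0 0; -190 -160 0 0; -190 -160 0 0"}}

```text
clock: 2.37
position: [0.5044, 0.0828, 0.2613]
tool_rot: [-3.141, 0.0, 2.782]
force: [0.2, 0.3, -0.2]
grip_width: 0.0858
```

```bash
python3 - <<'E'
from h import *
o=bot.observe(); print(o["clock"],o["position"],o["tool_rot"],o["qpos"],o["force"])
ims=[]
for c in ["scene","top","wrist"]:
    p=bot.grab_frame(c); ims.append(p["frame"]); np.savez(f"{c}1.npz",**{k:np.array(v) for k,v in p.items()})
    if c=="wrist": print(p["eye"],p["attitude"])
    for l in ["boss","hub_top","handle_mid"]:
        for d in bot.pinpoint(p,l)[:4]:
            w=world(p,d["at"],z={"hub_top":.114,"handle_mid":.142}.get(l,0))
            if np.hypot(w[0]-.58,w[1])<.12: print(c,l,np.round(d["at"]),round(d["conf"],2),np.round(world(p,d["at"]),4), np.round(w,4))
cv2.imwrite("pics/m1.png",np.hstack([cv2.resize(ims[0][100:300,130:380],(400,320)),cv2.resize(ims[2],(400,320))])[:,:,::-1])
E
```

```text
2.3667 [0.50444999 0.08283803 0.26126867] [-3.14146937e+00  1.87403696e-06  2.78177954e+00] [-0.42077432  0.3092698   0.17962676  1.86792154 -0.06583909  0.97015377
  0.99873397] [ 0.16389696  0.28612495 -0.18753036]
scene boss [232. 244.] 0.78 [0.6115 0.0093 0.0368] [ 0.5898 -0.0216  0.    ]
scene hub_top [225. 208.] 0.64 [ 0.5986 -0.0279  0.1118] [ 0.6001 -0.0257  0.114 ]
scene handle_mid [250. 197.] 0.5 [0.5629 0.017  0.1516] [0.5552 0.0074 0.142 ]
top boss [244. 143.] 0.61 [ 0.5918 -0.0197  0.0545] [ 0.6064 -0.0166  0.    ]
top handle_mid [232. 148.] 0.43 [0.5476 0.0036 0.1653] [0.5536 0.0056 0.142 ]
[0.43369525 0.10979316 0.40419136] [-2.98549140e-01  3.04714517e-04  1.21426345e+00]
wrist boss [206. 241.] 0.77 [0.5465 0.0207 0.1278] [ 0.5987 -0.0206  0.    ]
wrist hub_top [191. 291.] 0.62 [ 0.6001 -0.0215  0.1142] [ 0.6002 -0.0216  0.114 ]
wrist handle_mid [199. 258.] 0.94 [0.5462 0.0189 0.1604] [0.5547 0.012  0.142 ]
```

View pics/m1.png

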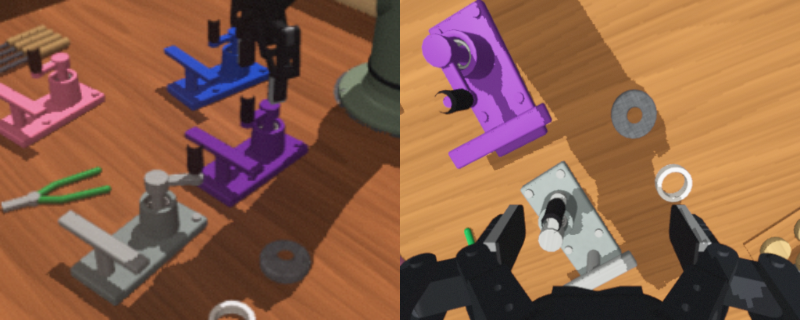

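The wrist view shows the grey boss, with the black grip at full-frame pixel (199,258) and the hub at (191,291). I'm fitting the handle and hub from depth.

```bash
cat >> h.py <<'E'
def cloud(p):
    m=p["z_map"]; v,u=np.nonzero(m>0)
    n=cv2.undistortPoints(np.stack([u,v],1).astype(float)[:,None],np.array(p["K"]),np.array(p["dist"],float))[:,0]
    d=np.c_[n[:,0],-n[:,1],-np.ones(len(n))]*m[v,u][:,None]
    return d@att(p).T+np.array(p["eye"]), p["frame"][v,u].astype(int)
def hubz(p,c=(.600,-.022),r=.012):
    w,_=cloud(p); s=(np.hypot(w[:,0]-c[0],w[:,1]-c[1])<r)&(w[:,2]>.09)&(w[:,2]<.13)
    return (np.round([np.median(w[s,2]),w[s,2].std(),s.sum()],4)) if s.any() else None
E
python3 - <<'E'
from h import *
for c in ["scene","top","wrist"]:
    p=dict(np.load(f"{c}1.npz")); w,f=cloud(p)
    near=np.hypot(w[:,0]-.6,w[:,1]+.022)<.09
    s=near&(w[:,2]>.122)&(w[:,2]<.19)&(f.max(1)<75); t=s&(w[:,2]>np.percentile(w[s,2],95)-.005)
    print(c,"handle",s.sum(),w[s].min(0).round(4),w[s].max(0).round(4),"top",w[t].mean(0).round(4),np.percentile(w[s,2],[5,50,95]).round(4))
    h=near&(w[:,2]>.105)&(w[:,2]<.120)&(f.max(1)>90)&(np.hypot(w[:,0]-.6,w[:,1]+.022)<.022)
    print(" hub",h.sum(),w[h].mean(0).round(4), (w[h].min(0)+w[h].max(0))/2, hubz(p))
E
```

```text
scene handle 150 [0.5454 0.0058 0.1223] [0.5657 0.0243 0.1643] top [0.5581 0.0176 0.1611] [0.1255 0.1439 0.1626]
 hub 136 [ 0.6001 -0.0166  0.1124] [ 0.59832683 -0.01819037  0.11069963] [1.131e-01 1.200e-03 5.600e+01]
top handle 39 [5.410e-01 4.000e-04 1.328e-01] [0.5647 0.0202 0.1654] top [0.5489 0.0085 0.1623] [0.1364 0.1585 0.1647]
 hub 139 [ 0.5973 -0.0194  0.1125] [ 0.5961835  -0.02025146  0.11201008] [1.127e-01 1.700e-03 6.500e+01]
wrist handle 604 [0.5408 0.0018 0.1227] [0.5624 0.0231 0.1653] top [0.5475 0.0156 0.1616] [0.1273 0.1475 0.1632]
 hub 773 [ 0.5964 -0.0182  0.1127] [ 0.59719571 -0.01926017  0.11025036] [1.134e-01 7.000e-04 3.330e+02]
```

Request:
{"api": "move_arm", "payload": {"moves": "-24 -16 0 0; -47 -33 0 0; -70 -49 0 0; -70 -49 0 0; -70 -49 25 0; -70 -49 50 0; -70 -49 75 0; -70 -49 75 0; -70 -49 75 0; -70 -49 75 0"}}

```text
clock: 3.8
position: [0.5532, 0.0132, 0.1876]
tool_rot: [3.141, 0.001, 2.784]
force: [-0.1, 0.5, 0.4]
grip_width: 0.0854
```

```bash
python3 - <<'E'
from h import *
o=bot.observe(); print(o["position"],o["tool_rot"])
p=bot.grab_frame("wrist"); save(p,"w2"); w,f=cloud(p)
s=(np.hypot(w[:,0]-.6,w[:,1]+.022)<.08)&(w[:,2]>.122)&(w[:,2]<.19)&(f.max(1)<75)&(np.hypot(w[:,0]-.553,w[:,1]-.012)<.02)
print(s.sum(),w[s].min(0),w[s].max(0),hubz(p))
for l in ["hub_top","handle_mid"]:
  for d in bot.pinpoint(p,l)[:3]: print(l,d["at"],d["conf"],world(p,d["at"],z={"hub_top":.113,"handle_mid":.142}[l]))
E
```

```text
[0.55324039 0.01322468 0.1875647 ] [3.14116802e+00 1.03881496e-03 2.78360098e+00]
901 [ 0.54067125 -0.00070701  0.12604866] [0.56369885 0.02237173 0.1651798 ] [1.133e-01 6.000e-04 6.590e+02]
hub_top [232.3, 266.4] 0.72 [ 0.59854433 -0.02073628  0.113     ]
handle_mid [250.2, 211.3] 0.65 [0.55023141 0.01241501 0.142     ]
handle_mid [63.3, 1.3] 0.65 [ 0.40401511 -0.03871877  0.142     ]
```

View pics/w2.png

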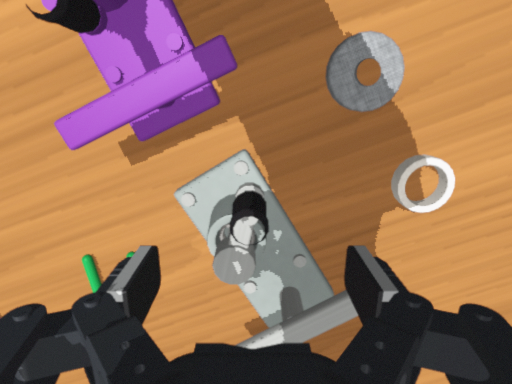

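The open jaws straddle the handle, which is at pixel (250,215) with the hub at (233,266). Now descend and grip.

Request:
{"api": "move_arm", "payload": {"moves": "0 -2 15 0; 0 -2 30 0; 0 -2 45 0; 0 -2 59 0; 0 -2 59 0; 0 -2 59 0; 0 -2 59 0; 0 -2 59 0; 0 -2 59 0; 0 -2 59 0"}}

```text
clock: 4.78
position: [0.5523, 0.0114, 0.1279]
tool_rot: [3.141, 0.001, 2.784]
force: [0.2, 0.4, -1.2]
grip_width: 0.0853
```

Request:
{"api": "move_arm", "payload": {"moves": "0 0 0 0; 0 0 0 0; 0 0 0 0; 0 0 0 0; 0 0 0 0; 0 0 0 0; 0 0 0 0; 0 0 0 0; 0 0 0 0; 0 0 0 0", "grip": 0, "grip_force": 60}}

```text
clock: 5.62
position: [0.5519, 0.0114, 0.1273]
tool_rot: [-3.142, -0.0, 2.784]
force: [-1.3, 0.9, 0.6]
grip_width: 0.0216
```

```bash
cat > look.py <<'E'
from h import *
o=bot.observe(); print(o["clock"],o["position"].round(4),o["tool_rot"].round(3),o["force"].round(2),o["grip_width"].round(4))
c=(.5987,-.0208)
for n in ["wrist","scene","top"]:
    p=bot.grab_frame(n); print(n,hubz(p,c),hubz(p,c,.018))
th=np.degrees(np.arctan2(o["position"][1]-c[1],o["position"][0]-c[0])); print("handle ang",th.round(1),"rad",np.hypot(*(o["position"][:2]-c)).round(4),"q7",o["qpos"].round(2))
E
python3 look.py
```

```text
Traceback (most recent call last):
  File "look.py", line 2, in <module>
    o=bot.observe(); print(o["clock"],o["position"].round(4),o["tool_rot"].round(3),o["force"].round(2),o["grip_width"].round(4))
                                                                                                        ^^^^^^^^^^^^^^^^^^^^^
AttributeError: 'float' object has no attribute 'round'
```

```bash
sed -i 's/o\["grip_width"\].round(4)/round(o["grip_width"],4)/' look.py; python3 look.py
cat > arc.py <<'E'
# arc.py start_deg step_deg nmove : rows in tool axes for circle of 55 mm (tool yaw 2.783)
import sys,numpy as np
t0,st,n=map(float,sys.argv[1:4]); y=2.783
X=np.array([np.cos(y),np.sin(y)]);Y=np.array([np.sin(y),-np.cos(y)])
u=lambda t:55*np.array([np.cos(np.radians(t)),np.sin(np.radians(t))])
print("; ".join(f"{(u(t)-u(t0))@X:.1f} {(u(t)-u(t0))@Y:.1f} 0 0" for t in [t0+st*min(i,n) for i in range(1,11)]), "-> end",t0+st*n)
E
python3 arc.py 145.4 6 8;python3 arc.py 193.4 6 8;python3 arc.py 241.4 6 8;python3 arc.py 289.4 6 8
```

```text
5.6167 [0.5519 0.0114 0.1273] [-3.142 -0.     2.784] [-1.27  0.86  0.59] 0.0216
wrist [1.134e-01 5.000e-04 7.830e+02] [1.132e-01 3.000e-03 1.591e+03]
scene [1.131e-01 9.000e-04 5.700e+01] [1.126e-01 6.100e-03 1.530e+02]
top [1.133e-01 1.800e-03 1.800e+01] [1.119e-01 5.600e-03 5.300e+01]
handle ang 145.5 rad 0.0568 q7 [-0.25  0.55  0.17  1.89 -0.14  0.71  1.21]
1.1 -5.7 0 0; 1.6 -11.4 0 0; 1.5 -17.1 0 0; 0.8 -22.9 0 0; -0.5 -28.5 0 0; -2.3 -33.9 0 0; -4.8 -39.1 0 0; -7.7 -44.1 0 0; -7.7 -44.1 0 0; -7.7 -44.1 0 0 -> end 193.4
-3.5 -4.6 0 0; -7.4 -8.8 0 0; -11.7 -12.6 0 0; -16.4 -15.9 0 0; -21.5 -18.7 0 0; -26.8 -21.0 0 0; -32.3 -22.6 0 0; -37.9 -23.7 0 0; -37.9 -23.7 0 0; -37.9 -23.7 0 0 -> end 241.4
-5.7 -0.5 0 0; -11.5 -0.4 0 0; -17.2 0.3 0 0; -22.8 1.6 0 0; -28.3 3.4 0 0; -33.5 5.9 0 0; -38.4 8.8 0 0; -43.0 12.3 0 0; -43.0 12.3 0 0; -43.0 12.3 0 0 -> end 289.4
-4.2 3.9 0 0; -8.0 8.3 0 0; -11.3 13.0 0 0; -14.1 18.0 0 0; -16.4 23.3 0 0; -18.0 28.8 0 0; -19.1 34.5 0 0; -19.7 40.2 0 0; -19.7 40.2 0 0; -19.7 40.2 0 0 -> end 337.4
```

Request:
{"api": "move_arm", "payload": {"moves": "1.1 -5.7 0 0; 1.6 -11.4 0 0; 1.5 -17.1 0 0; 0.8 -22.9 0 0; -0.5 -28.5 0 0; -2.3 -33.9 0 0; -4.8 -39.1 0 0; -7.7 -44.1 0 0; -7.7 -44.1 0 0; -7.7 -44.1 0 0"}}

```text
clock: 6.6
position: [0.5447, -0.0335, 0.1277]
tool_rot: [3.141, 0.002, 2.783]
force: [7.4, 0.5, 0.1]
grip_width: 0.0217
```

```bash
python3 look.py
```

```text
6.6 [ 0.5447 -0.0335  0.1277] [3.141e+00 2.000e-03 2.783e+00] [7.39 0.46 0.07] 0.0217
wrist None [1.00e-01 5.20e-03 1.04e+02]
scene [1.14e-01 1.10e-03 5.70e+01] [1.133e-01 6.600e-03 1.590e+02]
top None None
handle ang -166.8 rad 0.0555 q7 [-0.17  0.54  0.17  1.91 -0.13  0.7   1.29]
```

Request:
{"api": "move_arm", "payload": {"moves": "-4 -4.4 0 0; -8.4 -8.4 0 0; -13 -12.1 0 0; -17.8 -15.4 0 0; -22.9 -18.2 0 0; -28.2 -20.5 0 0; -33.7 -22.1 0 0; -39.3 -23.2 0 0; -39.3 -23.2 0 0; -39.3 -23.2 0 0"}}

```text
clock: 7.58
position: [0.573, -0.0681, 0.1272]
tool_rot: [3.141, 0.0, 2.784]
force: [4.0, 6.9, 0.2]
grip_width: 0.0217
```

Request:
{"api": "move_arm", "payload": {"moves": "-5.7 -0.5 0 0; -11.5 -0.4 0 0; -17.2 0.3 0 0; -22.8 1.6 0 0; -28.3 3.4 0 0; -33.5 5.9 0 0; -38.4 8.8 0 0; -43.0 12.3 0 0; -43.0 12.3 0 0; -43.0 12.3 0 0"}}

```text
clock: 8.42
position: [0.6164, -0.0708, 0.1266]
tool_rot: [3.141, -0.003, 2.784]
force: [-1.6, 9.0, 0.7]
grip_width: 0.0213
```

```bash
python3 look.py
```

```text
8.4167 [ 0.6164 -0.0708  0.1266] [ 3.141e+00 -3.000e-03  2.784e+00] [-1.61  8.99  0.68] 0.0213
wrist [1.172e-01 6.000e-04 1.754e+03] [1.170e-01 3.900e-03 3.926e+03]
scene [1.172e-01 1.100e-03 5.900e+01] [1.163e-01 6.300e-03 1.560e+02]
top None None
handle ang -70.5 rad 0.0531 q7 [-0.09  0.65  0.17  1.71 -0.14  0.8   1.35]
```

Request:
{"api": "move_arm", "payload": {"moves": "-3.5 4.4 0 0; -6.9 9 0 0; -9.9 13.9 0 0; -12.7 18.9 0 0; -15 24.2 0 0; -16.6 29.7 0 0; -17.7 35.4 0 0; -18.3 41.1 0 0; -18.3 41.1 0 0; -18.3 41.1 0 0"}}

```text
clock: 9.4
position: [0.649, -0.0389, 0.1274]
tool_rot: [3.141, 0.001, 2.785]
force: [2.0, 0.6, 0.3]
grip_width: 0.0214
```

```bash
python3 look.py;python3 arc.py 337.4 4 8;python3 arc.py 369.4 4 4;python3 arc.py 385.4 4 4
```

```text
9.4 [ 0.649  -0.0389  0.1274] [3.141e+00 1.000e-03 2.785e+00] [2.02 0.64 0.27] 0.0214
wrist [1.187e-01 6.000e-04 1.994e+03] [1.186e-01 1.400e-03 3.901e+03]
scene [1.185e-01 1.200e-03 6.000e+01] [1.177e-01 6.200e-03 1.540e+02]
top None None
handle ang -19.8 rad 0.0535 q7 [-0.14  0.69  0.17  1.62 -0.14  0.84  1.3 ]
-0.0 3.8 0 0; 0.3 7.7 0 0; 0.8 11.5 0 0; 1.6 15.2 0 0; 2.6 18.9 0 0; 4.0 22.5 0 0; 5.5 26.0 0 0; 7.3 29.4 0 0; 7.3 29.4 0 0; 7.3 29.4 0 0 -> end 369.4
2.0 3.3 0 0; 4.3 6.4 0 0; 6.7 9.3 0 0; 9.4 12.1 0 0; 9.4 12.1 0 0; 9.4 12.1 0 0; 9.4 12.1 0 0; 9.4 12.1 0 0; 9.4 12.1 0 0; 9.4 12.1 0 0 -> end 385.4
2.9 2.6 0 0; 5.9 4.9 0 0; 9.1 7.1 0 0; 12.4 9.0 0 0; 12.4 9.0 0 0; 12.4 9.0 0 0; 12.4 9.0 0 0; 12.4 9.0 0 0; 12.4 9.0 0 0; 12.4 9.0 0 0 -> end 401.4
```

Low forces, bolt at +8.6 mm. Carry on.

Request:
{"api": "move_arm", "payload": {"moves": "0 3.8 0 0; 0.3 7.7 0 0; 0.8 11.5 0 0; 1.6 15.2 0 0; 2.6 18.9 0 0; 4.0 22.5 0 0; 5.5 26.0 0 0; 7.3 29.4 0 0; 7.3 29.4 0 0; 7.3 29.4 0 0"}}

```text
clock: 10.38
position: [0.6519, -0.0087, 0.1273]
tool_rot: [3.141, -0.0, 2.784]
force: [0.7, 1.0, 0.7]
grip_width: 0.0213
```

```bash
python3 look.py
```

```text
10.3833 [ 0.6519 -0.0087  0.1273] [ 3.141 -0.     2.784] [0.72 1.03 0.69] 0.0213
wrist [1.192e-01 6.000e-04 1.915e+03] [1.19e-01 2.90e-03 3.94e+03]
scene [1.189e-01 9.000e-04 5.900e+01] [1.181e-01 6.300e-03 1.430e+02]
top [1.188e-01 2.200e-03 8.000e+00] [1.175e-01 6.400e-03 4.300e+01]
handle ang 12.8 rad 0.0545 q7 [-0.19  0.69  0.17  1.62 -0.14  0.85  1.26]
```

Request:
{"api": "move_arm", "payload": {"moves": "2.0 3.3 0 0; 4.3 6.4 0 0; 6.7 9.3 0 0; 9.4 12.1 0 0; 9.4 12.1 0 0; 9.4 12.1 0 0; 9.4 12.1 0 0; 9.4 12.1 0 0; 9.4 12.1 0 0; 9.4 12.1 0 0"}}

```text
clock: 11.37
position: [0.6474, 0.005, 0.1273]
tool_rot: [-3.141, -0.0, 2.784]
force: [-1.0, 0.5, 0.2]
grip_width: 0.0212
```

```bash
python3 look.py
```

```text
11.3667 [0.6474 0.005  0.1273] [-3.141 -0.     2.784] [-1.03  0.46  0.2 ] 0.0212
wrist [1.100e-01 6.000e-04 1.636e+03] [1.099e-01 3.500e-03 3.501e+03]
scene [1.094e-01 9.000e-04 3.600e+01] [1.092e-01 4.800e-03 8.900e+01]
top [1.102e-01 2.100e-03 6.200e+01] [1.092e-01 4.500e-03 1.310e+02]
handle ang 27.9 rad 0.0551 q7 [-0.21  0.68  0.17  1.63 -0.14  0.84  1.23]
```

The bolt dropped: the hub went from 0.119 to 0.110 m between 369° and 385°. Now forward (clockwise) one turn.

```bash
for s in 385.4 325.4 265.4 205.4 145.4; do python3 arc.py $s -6.6667 9; done; python3 arc.py 85.4 -6 10
```

```text
-4.3 -4.7 0 0; -8.1 -9.9 0 0; -11.2 -15.5 0 0; -13.7 -21.4 0 0; -15.4 -27.5 0 0; -16.5 -33.8 0 0; -16.8 -40.2 0 0; -16.3 -46.6 0 0; -15.1 -52.9 0 0; -15.1 -52.9 0 0 -> end 325.3997
1.9 -6.1 0 0; 4.5 -11.9 0 0; 7.8 -17.4 0 0; 11.7 -22.5 0 0; 16.1 -27.1 0 0; 21.1 -31.2 0 0; 26.5 -34.6 0 0; 32.2 -37.4 0 0; 38.2 -39.5 0 0; 38.2 -39.5 0 0 -> end 265.3997
6.2 -1.4 0 0; 12.6 -2.1 0 0; 19.0 -2.0 0 0; 25.3 -1.2 0 0; 31.5 0.4 0 0; 37.5 2.7 0 0; 43.2 5.6 0 0; 48.5 9.2 0 0; 53.4 13.4 0 0; 53.4 13.4 0 0 -> end 205.3997
4.3 4.7 0 0; 8.1 9.9 0 0; 11.2 15.5 0 0; 13.7 21.4 0 0; 15.4 27.5 0 0; 16.5 33.8 0 0; 16.8 40.2 0 0; 16.3 46.6 0 0; 15.1 52.9 0 0; 15.1 52.9 0 0 -> end 145.3997
-1.9 6.1 0 0; -4.5 11.9 0 0; -7.8 17.4 0 0; -11.7 22.5 0 0; -16.1 27.1 0 0; -21.1 31.2 0 0; -26.5 34.6 0 0; -32.2 37.4 0 0; -38.2 39.5 0 0; -38.2 39.5 0 0 -> end 85.39970000000001
-5.6 1.3 0 0; -11.3 2.0 0 0; -17.1 2.1 0 0; -22.8 1.6 0 0; -28.5 0.5 0 0; -34.0 -1.2 0 0; -39.3 -3.5 0 0; -44.3 -6.3 0 0; -49.0 -9.6 0 0; -53.4 -13.4 0 0 -> end 25.400000000000006
```

Request:
{"api": "move_arm", "payload": {"moves": "-4.3 -4.7 0 0; -8.1 -9.9 0 0; -11.2 -15.5 0 0; -13.7 -21.4 0 0; -15.4 -27.5 0 0; -16.5 -33.8 0 0; -16.8 -40.2 0 0; -16.3 -46.6 0 0; -15.1 -52.9 0 0; -15.1 -52.9 0 0"}}

```text
clock: 12.35
position: [0.6422, -0.0514, 0.1274]
tool_rot: [-3.141, -0.0, 2.782]
force: [-1.6, -1.9, -0.5]
grip_width: 0.0215
```

Request:
{"api": "move_arm", "payload": {"moves": "1.9 -6.1 0 0; 4.5 -11.9 0 0; 7.8 -17.4 0 0; 11.7 -22.5 0 0; 16.1 -27.1 0 0; 21.1 -31.2 0 0; 26.5 -34.6 0 0; 32.2 -37.4 0 0; 38.2 -39.5 0 0; 38.2 -39.5 0 0"}}

```text
clock: 13.18
position: [0.5918, -0.0734, 0.1273]
tool_rot: [-3.141, -0.001, 2.784]
force: [-1.6, -5.3, -0.6]
grip_width: 0.0217
```

```bash
python3 look.py
```

```text
13.1833 [ 0.5918 -0.0734  0.1273] [-3.141e+00 -1.000e-03  2.784e+00] [-1.65 -5.27 -0.61] 0.0217
wrist [1.066e-01 6.000e-04 1.382e+03] [1.063e-01 3.500e-03 3.167e+03]
scene [1.063e-01 1.000e-03 6.000e+01] [1.058e-01 4.500e-03 1.390e+02]
top None None
handle ang -97.4 rad 0.0531 q7 [-0.09  0.61  0.17  1.77 -0.14  0.77  1.36]
```

Bolt at about -3.4 mm after 120°, as expected. Forces are small, so carry on.

Request:
{"api": "move_arm", "payload": {"moves": "6.2 -1.4 0 0; 12.6 -2.1 0 0; 19.0 -2.0 0 0; 25.3 -1.2 0 0; 31.5 0.4 0 0; 37.5 2.7 0 0; 43.2 5.6 0 0; 48.5 9.2 0 0; 53.4 13.4 0 0; 53.4 13.4 0 0"}}

```text
clock: 14.17
position: [0.5472, -0.0402, 0.1272]
tool_rot: [3.141, -0.001, 2.785]
force: [-4.4, -0.7, -1.4]
grip_width: 0.0217
```

Request:
{"api": "move_arm", "payload": {"moves": "4.3 4.7 0 0; 8.1 9.9 0 0; 11.2 15.5 0 0; 13.7 21.4 0 0; 15.4 27.5 0 0; 16.5 33.8 0 0; 16.8 40.2 0 0; 16.3 46.6 0 0; 15.1 52.9 0 0; 15.1 52.9 0 0"}}

```text
clock: 15.0
position: [0.5538, 0.0142, 0.1274]
tool_rot: [3.141, 0.001, 2.785]
force: [2.9, 0.4, -0.9]
grip_width: 0.0214
```

```bash
python3 look.py
```

```text
15.0 [0.5538 0.0142 0.1274] [3.141e+00 1.000e-03 2.785e+00] [ 2.88  0.37 -0.85] 0.0214
wrist [1.033e-01 5.000e-04 4.490e+02] [1.031e-01 2.000e-03 1.065e+03]
scene [1.031e-01 1.100e-03 5.700e+01] [1.024e-01 3.500e-03 1.370e+02]
top [1.035e-01 1.800e-03 2.700e+01] [1.032e-01 2.900e-03 6.200e+01]
handle ang 142.1 rad 0.0569 q7 [-0.25  0.55  0.17  1.89 -0.14  0.71  1.21]
```

Request:
{"api": "move_arm", "payload": {"moves": "-1.9 6.1 0 0; -4.5 11.9 0 0; -7.8 17.4 0 0; -11.7 22.5 0 0; -16.1 27.1 0 0; -21.1 31.2 0 0; -26.5 34.6 0 0; -32.2 37.4 0 0; -38.2 39.5 0 0; -38.2 39.5 0 0"}}

```text
clock: 15.98
position: [0.603, 0.0361, 0.127]
tool_rot: [-3.141, -0.0, 2.783]
force: [1.0, -5.8, 0.2]
grip_width: 0.0212
```

```bash
python3 look.py
```

```text
15.9833 [0.603  0.0361 0.127 ] [-3.141 -0.     2.783] [ 1.03 -5.82  0.2 ] 0.0212
wrist [1.017e-01 6.000e-04 1.147e+03] [1.015e-01 2.200e-03 2.515e+03]
scene [1.014e-01 1.000e-03 5.700e+01] [1.006e-01 2.700e-03 1.270e+02]
top [1.014e-01 2.000e-03 5.800e+01] [1.014e-01 2.700e-03 1.200e+02]
handle ang 85.7 rad 0.057 q7 [-0.27  0.62  0.17  1.75 -0.14  0.78  1.18]
```

Request:
{"api": "move_arm", "payload": {"moves": "-5.6 1.3 0 0; -11.3 2.0 0 0; -17.1 2.1 0 0; -22.8 1.6 0 0; -28.5 0.5 0 0; -34.0 -1.2 0 0; -39.3 -3.5 0 0; -44.3 -6.3 0 0; -49.0 -9.6 0 0; -49.0 -9.6 0 0"}}

```text
clock: 16.97
position: [0.6452, 0.0091, 0.1273]
tool_rot: [-3.141, 0.001, 2.783]
force: [-1.1, -2.6, -0.9]
grip_width: 0.0213
```

Request:
{"api": "move_arm", "payload": {"moves": "0 0 0 0; 0 0 0 0; 0 0 0 0; 0 0 0 0; 0 0 0 0; 0 0 0 0; 0 0 0 0; 0 0 0 0; 0 0 0 0; 0 0 0 0"}}

```text
clock: 17.8
position: [0.6446, 0.0103, 0.1273]
tool_rot: [-3.142, -0.0, 2.784]
force: [-3.0, -2.3, -0.2]
grip_width: 0.0212
```

```bash
python3 look.py; python3 - <<'E'
from h import *
a=bot.grab_frame("scene"); b=bot.grab_frame("wrist")
for n,l in [("pliers",0),("buff",0),("tape",0)]:
    for d in bot.pinpoint(a,n)[:1]: print(n,d["at"],round(d["conf"],2),world(a,d["at"],z=0).round(3))
cv2.imwrite("pics/end.png",np.hstack([cv2.resize(a["frame"],(400,300)),cv2.resize(b["frame"],(400,300))])[:,:,::-1])
E
```

```text
17.8 [0.6446 0.0103 0.1273] [-3.142 -0.     2.784] [-2.97 -2.34 -0.18] 0.0212
wrist [1.001e-01 6.000e-04 1.430e+03] [9.990e-02 1.600e-03 2.933e+03]
scene [1.0e-01 1.2e-03 3.2e+01] [9.95e-02 1.50e-03 7.10e+01]
top [9.98e-02 2.10e-03 6.30e+01] [9.96e-02 2.50e-03 1.32e+02]
handle ang 34.1 rad 0.0554 q7 [-0.22  0.68  0.17  1.64 -0.14  0.84  1.22]
pliers [159.3, 222.9] 0.73 [ 0.685 -0.206  0.   ]
buff [305.6, 265.9] 0.8 [0.508 0.144 0.   ]
tape [269.6, 305.7] 0.73 [0.643 0.172 0.   ]
```

View pics/end.png

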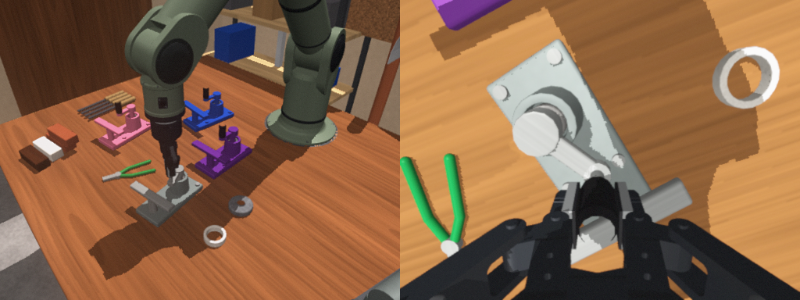

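The final view shows the fingers on the black grip at wrist-half pixel (598,210), and the hub at (537,133) 0.100 m high, so the bolt is at -10 mm. The pliers, wheel and tape are where they were. I'm handing in.

```bash
python3 -c "
from h import *
o=bot.observe(); print(o['clock'],abs(o['qd']).max(),o['position']); print(bot.job_done())"
```

```text
18.2 0.0013990115743119655 [0.64463646 0.0102126  0.12729945]
the job is handed in; nothing more can be done
None
```

The clamp bolt is started in its thread and sits one full turn in, with the gripper still holding the handle. I handed the job in at 18.2 s, and no verdict was given.

- **Backward:** I gripped the handle at 60 N and led it counter-clockwise about 240°. The bolt climbed from about +3.3 mm to +9.2 mm, then dropped to 0 (hub top at 0.110 m).
- **Forward:** I then turned it clockwise about 354°, and the bolt sank steadily as expected.

**Last checks**
- **Bolt height:** the wrist, scene and top cameras put the hub top at 0.0998 to 0.1001 m, so the bolt is at about -10 mm.
- **At rest:** the arm was still (joint speeds about 0.001 rad/s), with a side force of about 4 N on the tool. The jaws read 21 mm against the handle's 24 mm diameter, which I took as closed on it.
- **Other items:** the pliers, buffing wheel and tape roll were within about 7 mm of their first readings in the scene camera, which I put down to detection error.

No check failed or disagreed. I did not see the drop itself, only the heights before and after it. The small radial forces along the way (up to 9 N) came from a 1 to 2 mm error in my estimate of the turning axis.

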